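# Put the sieve duster together and uncap it

## Task

Get the sieve duster ready for dusting: slide the wide open steel tin along the worktop to the middle of the round black mat without lifting or tipping it, then take the sieve top by its black collar, with its white cap still on, and lower it gently (no dropping) into the mouth of the tin until its flange sits flat on the rim. Then lift off the white cap alone, leaving the sieve top fully seated on the tin and the tin on the mat, and finish with the cap still held in the gripper, a good 6 cm or more above where it sat. Leave the egg timer, the salt shaker and the teaspoon alone.

Things in the scene. Friction and masses are not known exactly. Their poses are not given: they have to be found in the camera images.
- mat: thin round black mat stuck flat on the worktop, with a fine grey ring near its edge: 132 mm across and only 0.6 mm thick, so the tin slides onto it without a step. Origin: its centre, on the worktop. The tin is to stand within 20 mm of its centre.
- tin: open round tin of bare steel, loose, about 0.4 kg: 84 mm outside, straight sides, 70 mm tall, wall 2.5 mm (mouth 79 mm inside), bottom edge chamfered by 4 mm. Too wide to grip across. Slides upright when pushed low down, stops when the push stops. Origin: centre of its underside; z up its axis; yaw means nothing.
- tin_rim (a point): centre of the tin's mouth, level with the rim: 70 mm above the tin's origin
- sieve_top: sieve top (inner lid), loose, 0.12 kg, standing on its plug. Heights above its origin: plug 75 mm across, 0 to 12 mm (tapers to 69 mm in the lowest 4 mm), enters the tin's mouth with 2 mm to spare all round; steel flange 85 mm across, 12 to 15 mm, rests on the rim; above it the collar and spigot. Origin: centre of the plug's underside, z up; seated: 58 mm above the tin's origin. Yaw means nothing.
- collar (a point): on the sieve top's axis at half height of its black ribbed collar, 27 mm above its origin. The collar is 58 mm across (59 over the ribs), from 15 to 39 mm above that origin: the place to grip the sieve top. Above it a perforated steel spigot 42 mm across, 39 to 53.5 mm, hidden in the cap at the start
- cap: white slip-on cap (outer lid), loose, 30 g: 50 mm across (51 at the bead round its rim), 28 mm tall, hollow, 45 mm inside. Sits loosely over the spigot, rim on top of the collar (its origin 39 mm above the sieve top's); rides along when the sieve top is carried by the collar; comes straight up off. Origin: centre of its open lower rim; z up to its closed top.
- egg_timer: egg-shaped steel timer, 57 mm across, 64 mm tall; bystander. Origin: centre of its underside.
- salt_shaker: small glass salt shaker with a white top, 38 mm across, 59 mm tall; bystander. Origin: centre of its underside.
- teaspoon: steel teaspoon lying flat, 130 x 26 x 11 mm, long axis its x; bystander. Origin: middle of its underside.

How it is judged:
On the way, in this order (a step that is already met when the one before it is completed fails the run):
1. the tin stands upright on the mat, within 20 mm of its centre (horizontal distance between tin and mat below 0.02 m and angle between tin's own z axis and vertical below 0.06 rad and linear speed of tin below 0.02 m/s), for 0.2 s.
2. the sieve top is seated on the tin with the cap still on it, and the tin is on the mat (horizontal distance between tin and mat below 0.02 m and angle between tin's own z axis and vertical below 0.06 rad and horizontal distance between sieve_top and tin_rim below 0.005 m and z of sieve_top in the frame of tin between 0.055 and 0.0605 m and angle between the z axis of sieve_top and the z axis of tin, either way round below 0.06 rad and z of cap in the frame of sieve_top below 0.042 m and horizontal distance between cap and sieve_top below 0.006 m and linear speed of sieve_top below 0.02 m/s), for 0.3 s.
At the end, for the whole second after the job is handed in: Tin upright within 20 mm of the mat's centre; sieve top seated on it (flange within 2.5 mm of the rim, centred within 5 mm, tilt under 0.06 rad); cap held still by the fingers, 50 mm or more above where it sat; cap touches neither sieve top nor tin; gripper touches only the cap (horizontal distance between tin and mat below 0.02 m and angle between tin's own z axis and vertical below 0.06 rad and horizontal distance between sieve_top and tin_rim below 0.005 m and z of sieve_top in the frame of tin between 0.055 and 0.0605 m and angle between the z axis of sieve_top and the z axis of tin, either way round below 0.06 rad and z of cap in the frame of tin above 0.147 m and contact force between the fingers and cap above 0.5 N and contact force between cap and sieve_top below 0.05 N and contact force between cap and tin below 0.05 N and contact force between the fingers and sieve_top below 0.1 N and contact force between the arm and tin below 0.1 N and linear speed of cap below 0.03 m/s and linear speed of sieve_top below 0.02 m/s); the arm keeps its last pose, push and grip.
It fails at once if the tin is lifted (more than 15 mm) or tipped (more than 0.25 rad) (height (world z) of tin above 0.015 m or angle between tin's own z axis and vertical above 0.25 rad).
It fails at once if the cap comes off the sieve top (more than 15 mm up or 12 mm aside) while the sieve top is not seated on the tin, before or after seating ((z of cap in the frame of sieve_top above 0.054 m or horizontal distance between cap and sieve_top above 0.012 m) and not (horizontal distance between sieve_top and tin_rim below 0.005 m and z of sieve_top in the frame of tin between 0.055 and 0.0605 m and angle between the z axis of sieve_top and the z axis of tin, either way round below 0.06 rad)).
It fails at once if the sieve top is dropped into the tin (moving faster than 0.5 m/s at the rim) (horizontal distance between sieve_top and tin_rim below 0.02 m and z of sieve_top in the frame of tin between 0.054 and 0.085 m and linear speed of sieve_top above 0.5 m/s).
It fails at once if a bystander (egg timer, salt shaker, teaspoon) is moved more than 25 mm (distance of any of egg_timer, salt_shaker, teaspoon from where it was at the start of the episode above 0.025 m).
It also fails if it takes over 72 s, if anything falls off the work surface, if the arm or the gripper's body presses on something with over 40 N, if the wrist force passes 120 N, or if a joint passes its speed limit or range.

## Robot

A 6-joint arm with a two-finger parallel gripper is mounted at the origin on a cart in front of the work surface, level with it; the furniture and walls round the work are solid. World frame = base frame: x ahead of the robot, y to its left, z up, the work surface at z = 0. Lengths are in m, angles in rad, forces in N, time in s.
With the tool pointing down it reaches from about 0.4 to 0.825 m from the base axis. Payload 7 kg.
Tool frame: the origin (TCP) lies at the very end of the fingers, on their centre line; the grasp point (between the pads) lies 19 mm behind it; z points along the fingers, y is the line along which they close (so a half turn about z gives the same grasp; the last joint's range is limited). The gripper opens to 88 mm and grips with 3 to 60 N. Pads are 19 mm wide; open, the fingers measure 130 mm over their backs; the gripper's body (78 mm by 193 mm) begins 47 mm behind the grasp point.
Start: joints at [-1.019, 0.359, 0.012, 0, -1.224, -0.288], TCP at [0.176, -0.652, 0.227] pointing down, gripper open.
Joint ranges: [-3.07, 3.07], [-1.43, 2.12], [-1.02, 1.25], [-3.03, 1.67], [-3.05, -0], [-3.03, 3.03]. Speed limits (rad/s): [2.39, 2.39, 3.01, 3.14, 3.14, 3.14].

## Interface

Orientations are given as [roll, pitch, yaw] about the fixed x, y, z axes, in that order (R = Rz(yaw) Ry(pitch) Rx(roll)).
In Python, from station import arm, grab_frame gives the robot as it stands.
- The arm moves only by the tool jog_arm, never from a script. Its argument "deltas" is a list that holds one entry, the list of rows, each a list of 4 numbers: the shift along the tool's x, y, z in units of 60 mm (1.0 is 60 mm), then the turn about the tool's z in units of 5 degrees (1.0 is 5 degrees). A call has 1 to 8 rows; each row is the pose to reach, as a shift and turn from the pose commanded when the call began, along the tool's axes at that moment; what a row does not reach only later rows make up. A row lasts 1/8 s, in which the tool goes at most 62.5 mm and 10.7 degrees, less where a joint would pass 70% of its speed; a pose out of reach is approached as far as the arm can. A call with a gripper value outside its range is refused whole. "grip" is the finger opening in mm, from 0 to 87.6, set as the call begins (left out, the last holds). The fingers move at their own pace and stop on an object; "squeeze" is the grip in N (left out, the last holds). Time passes only in rows, so rows that repeat a pose let the fingers close. It gives the time, the measured TCP pose, the force, the opening and the grip force at its end, in the units of the state.
- arm.get_state(): the state, without advancing time (a new reading comes with each control period).
- grab_frame(name): name is "side" or "top" or "wrist"; returns a dict with "img" (384x512x3 uint8, red, green, blue), "vfov" (degrees; the focal length in pixels is half the picture's height over the tangent of half this angle, whatever the lens; pixels are square), "cx", "cy" (the principal point, pixels), "xyz" and "rotation" of the camera in the world. Camera axes: x right, y down, z forward; pixel columns grow to the right and rows downward; lengths in m; the calibration is good to about 2 mm. The wrist camera is an equidistant fisheye: a pixel r from the principal point sees the ray r / f radians off the axis. A picture is of the moment at which its call begins. There is no depth.
- arm.job_done(): hands the job in; it is judged then, once.
The state is a dict: "t": time; "q": joint angles; "qd": joint speeds; "joint_efforts": joint torques, N m; "eef_pos": TCP position; "ee_rot": TCP orientation; "force": force on the tool from outside, world axes, zero at the start; "moment": the same for the moment, N m; "width": finger opening in m; "gripper_force": force on a finger pad.
Only numpy, scipy, OpenCV 4.12 (cv2) and the standard library are available. Lean on these libraries where they do the work, as an engineer would, in place of code of your own. Each camera call takes 0.05 s, during which the arm holds its last target. There are 200 camera calls.

## Working session

There is one attempt and no reset: what is moved stays moved. The work goes in short steps, Python scripts to look and compute and a tool call to move; the robot and the scene stay as the last step left them, time stands still between calls to the robot, and variables do not carry over. Pictures are saved under pics/ and viewed, at most 10 in all, crops included, and the job is handed in when it is done.

Besides the shell and the picture viewer there is one more tool, called after ">>>" as name(argument=value, ...) on one line, values as JSON. jog_arm: Moves the arm, as the interface text tells. Its arguments: {"type":"object","properties":{"deltas":{"type":"array"},"grip":{"type":"number"},"squeeze":{"type":"number"}},"required":["deltas"]}

```bash
mkdir -p pics; ls; python3 - <<'E'
from station import arm, grab_frame
import cv2,numpy as np
s=arm.get_state();print(s['t'],s['eef_pos'],s['ee_rot'],s['width'],s['force'])
for n in("side","top"):
    f=grab_frame(n);print(n,f['vfov'],f['cx'],f['cy'],f['xyz'],np.array(f['rotation']).tolist())
    np.save(n+'.npy',f['img']);cv2.imwrite(f'pics/{n}0.png',f['img'][:,:,::-1])
E
```

```text
pics
0.0 [ 0.17585239 -0.65118437  0.22563264] [ 3.13994471e+00 -1.69162191e-04 -2.87789704e+00] 0.08753541661838958 [0.41308772 0.00501893 0.55705146]
side 54.466207507633946 252.0501968507368 190.17577817159008 [ 0.53195282 -1.02957868  0.48114532] [-1.9561211565276295, -0.004173692191652645, -0.006510987187699602]
top 57.77319858733482 255.98143360309146 191.24851486068738 [ 0.47808983 -0.02912215  0.9304126 ] [-3.0589743612915354, 0.008826417522633134, -1.541007481635509]
```

View pics/top0.png

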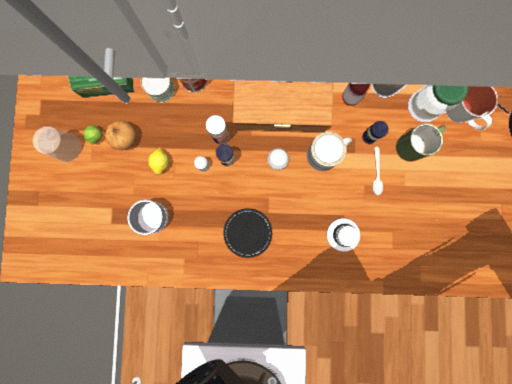

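View pics/side0.png

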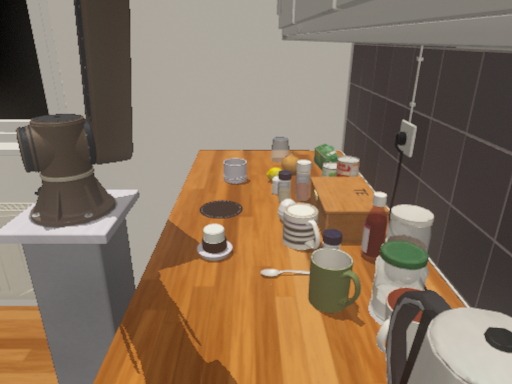

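The top view has the mat at about (248,232), the tin at (148,217), the capped sieve top at (344,236) and the spoon at (378,170). The side view confirms the tin at (235,170) and the sieve top at (214,240). I'll zoom in to measure.

```bash
cat > h.py <<'E'
import numpy as np,cv2
from scipy.spatial.transform import Rotation as R
def cast(f,u,v,z):
    fl=192/np.tan(np.radians(f['vfov']/2)); 
    d=R.from_euler('xyz',f['rotation']).as_matrix()@np.array([(u-f['cx'])/fl,(v-f['cy'])/fl,1])
    p=np.array(f['xyz']); return p+d*(z-p[2])/d[2]
def proj(f,p):
    fl=192/np.tan(np.radians(f['vfov']/2))
    c=R.from_euler('xyz',f['rotation']).as_matrix().T@(np.array(p)-f['xyz'])
    return c[0]/c[2]*fl+f['cx'],c[1]/c[2]*fl+f['cy']
E
python3 - <<'E'
from h import *
from station import grab_frame
f=grab_frame('top');im=f['img'];g=grab_frame('side');np.save('top.npy',im)
for p in[(0.4,0,0),(0.4,0.3,0)]:print(proj(f,p),proj(g,p))
fl=192/np.tan(np.radians(f['vfov']/2));print(fl)
t=[cv2.resize(im[y-30:y+30,x-30:x+30],(260,260),interpolation=cv2.INTER_CUBIC) for x,y in((148,217),(248,232),(344,236))]
cv2.imwrite('pics/c1.png',np.hstack(t)[:,:,::-1])
# mat
m=((im.max(2)<75)).astype(np.uint8);m[:180]=0;m[275:]=0;m[:,:210]=0;m[:,285:]=0
c=max(cv2.findContours(m,0,1)[0],key=cv2.contourArea);e=cv2.fitEllipse(c);print('mat',e,cast(f,*e[0],0))
# nonwood (low saturation)
hsv=cv2.cvtColor(im,cv2.COLOR_RGB2HSV)
m=(hsv[...,1]<90).astype(np.uint8)
for n,x,y in(('tin',148,217),('sieve',344,236),('egg',278,159),('salt',201,163)):
    k=np.zeros_like(m);k[y-28:y+28,x-28:x+28]=m[y-28:y+28,x-28:x+28]
    c=max(cv2.findContours(k,0,1)[0],key=cv2.contourArea);print(n,cv2.boundingRect(c),cv2.minEnclosingCircle(c),cv2.fitEllipse(c))
E
```

```text
(np.float64(247.20813432468177), np.float64(249.3269987556863)) (np.float64(205.77164456517042), np.float64(209.48181174666425))
(np.float64(134.36695548107588), np.float64(245.84517077217143)) (np.float64(214.36755963081086), np.float64(175.88527732794896))
347.99974832123405
mat ((247.6322021484375, 232.469970703125), (46.190032958984375, 47.44929504394531), 177.58169555664062) [4.44347644e-01 2.86069318e-04 0.00000000e+00]
tin (127, 200, 42, 35) ((147.5, 217.5), 20.554903030395508) ((147.08541870117188, 216.8700408935547), (34.28739547729492, 40.676944732666016), 87.81094360351562)
sieve (327, 218, 33, 34) ((343.1000061035156, 234.3000030517578), 16.95001792907715) ((343.0550231933594, 234.38197326660156), (32.19865417480469, 33.242698669433594), 144.44773864746094)
egg (267, 148, 22, 22) ((277.5, 158.61111450195312), 11.033440589904785) ((277.66497802734375, 158.6945037841797), (20.858478546142578, 21.27332878112793), 47.977359771728516)
salt (216, 141, 13, 25) ((225.0, 153.0), 12.16562557220459) ((222.8723602294922, 152.87887573242188), (11.972302436828613, 22.690576553344727), 171.06834411621094)
```

View pics/c1.png

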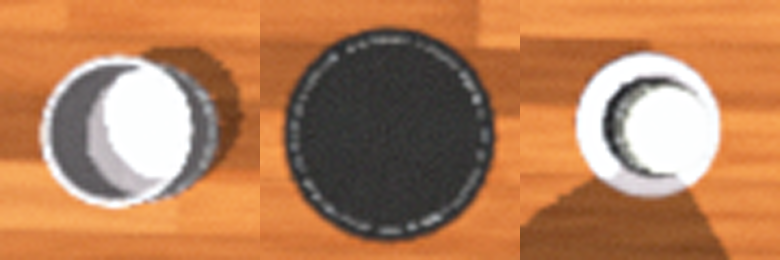

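The crop shows the tin's rim circle at about (144.8,217) with the inside lit, and the mat disc at (247.6,232.5). The flange ring is at about (343.1,234.5), with the cap top offset to (348.4,235.6).

```bash
cat > meas.py <<'E'
from h import *
from station import grab_frame
def circ(f,xy,r,zh,ring):  # fit circle to low-sat outer edge by radial gradient rays around the expected centre
    im=f['img'];s=cv2.cvtColor(im,cv2.COLOR_RGB2HSV)[...,1].astype(float)
    c=np.array(xy,float)
    for _ in range(6):
        a=np.radians(np.arange(0,360,5));rr=np.arange(r-ring,r+ring,.25)
        X=c[0]+np.outer(np.cos(a),rr);Y=c[1]+np.outer(np.sin(a),rr)
        S=cv2.remap(s.astype(np.float32),X.astype(np.float32),Y.astype(np.float32),1)
        G=np.gradient(cv2.GaussianBlur(S,(7,1),0),axis=1);k=G.argmax(1);ok=(G.max(1)>8)
        P=np.c_[X[range(len(a)),k],Y[range(len(a)),k]][ok]
        for _ in range(8):
            A=np.c_[2*P,np.ones(len(P))];x=np.linalg.lstsq(A,(P**2).sum(1),rcond=None)[0]
            rad=np.sqrt(x[2]+x[:2]@x[:2]);e=np.abs(np.hypot(*(P-x[:2]).T)-rad);P=P[e<=max(.5,np.percentile(e,90))]
        c=x[:2]
    return c,rad,len(P),cast(f,*c,zh)
E
python3 - <<'E'
from meas import *
f=grab_frame('top')
print('tin',circ(f,(145,217),17,.07,4)); print('sieve',circ(f,(343.2,234.5),16.2,.015,4))
print('cap',cast(f,348.4,235.6,.067))
print('egg',cast(f,277.6,158.7,.03),'salt',cast(f,201,163,.059),'spoon ends',cast(f,378,148,0),cast(f,378,192,0))
E
```

```text
tin (array([144.67718009, 217.00767037]), np.float64(17.8097490024066), 41, array([0.47719729, 0.25382175, 0.07      ]))
sieve (array([343.0603086 , 234.41107303]), np.float64(16.85776523192868), 72, array([ 0.44735491, -0.24908298,  0.015     ]))
cap [ 0.44659257 -0.24970525  0.067     ]
egg [ 0.6393991  -0.07292781  0.03      ] salt [0.6177186  0.12208537 0.059     ] spoon ends [ 0.68165607 -0.34472708  0.        ] [ 0.56232328 -0.34484036  0.        ]
```

>>> jog_arm(deltas=[[[-0.77, 0.66, 0, -1.69], [-1.54, 1.32, 0, -3.38], [-2.31, 1.98, 0, -5.06], [-3.08, 2.63, 0, -6.75], [-3.85, 3.29, 0, -8.44], [-4.62, 3.95, 0, -10.1], [-5.38, 4.6, 0, -11.8], [-6.15, 5.26, 0, -13.5]]], grip=60)

```text
t: 1.25
eef_pos: [0.4508, -0.2489, 0.2269]
ee_rot: [-3.141, -0.0, -1.695]
force: [0.4, -1.5, 0.1]
width: 0.0602
gripper_force: 0.0
```

>>> jog_arm(deltas=[[[-1, 0.06, 0, 0], [-2, 0.12, 0, 0], [-3, 0.19, 0, 0], [-4, 0.25, 0, 0], [-5, 0.31, 0, 0], [-6, 0.37, 0, 0], [-7, 0.44, 0, 0], [-8, 0.5, 0, 0]]])

```text
t: 2.25
eef_pos: [0.4816, 0.2312, 0.2269]
ee_rot: [-3.141, 0.001, -1.699]
force: [1.1, -0.3, 0.6]
width: 0.0599
gripper_force: 0.0
```

>>> jog_arm(deltas=[[[-0.9, 0.05, 0, 0], [-1.82, 0.11, 0, 0], [-1.82, 0.11, 0, 0], [-1.82, 0.11, 0.5, 0], [-1.82, 0.11, 1.2, 0], [-1.82, 0.11, 2.0, 0], [-1.82, 0.11, 2.5, 0], [-1.82, 0.11, 2.5, 0]]])

```text
t: 3.25
eef_pos: [0.4882, 0.3363, 0.0745]
ee_rot: [3.139, -0.004, -1.7]
force: [0.6, -1.3, -0.5]
width: 0.0601
gripper_force: 0.0
```

>>> jog_arm(deltas=[[[0, 0, 0.6, 0], [0, 0, 1.0, 0], [0, 0, 1.0, 0], [0.4, 0, 1.0, 0], [0.65, 0, 1.0, 0], [0.8, 0, 1.0, 0], [1.0, 0, 1.0, 0], [1.2, 0, 1.0, 0]]])

```text
t: 4.25
eef_pos: [0.4815, 0.2681, 0.0177]
ee_rot: [-3.139, 0.003, -1.699]
force: [0.9, 4.9, 4.5]
width: 0.06
gripper_force: 2.9
```

>>> jog_arm(deltas=[[[0.25, 0, 0, 0], [0.5, 0, 0, 0], [0.75, 0, 0, 0], [1.0, 0, 0, 0], [1.25, 0, 0, 0], [1.5, 0, 0, 0], [1.65, 0, 0, 0], [1.7, 0, 0, 0]]])

```text
t: 5.25
eef_pos: [0.4682, 0.1664, 0.0174]
ee_rot: [-3.139, 0.002, -1.699]
force: [0.1, 6.1, 5.2]
width: 0.0601
gripper_force: 3.5
```

```bash
python3 - <<'E'
from meas import *
from station import arm
s=arm.get_state();print(s['eef_pos'],s['ee_rot'],s['force'])
for n in('top','side'):
    f=grab_frame(n);cv2.imwrite(f'pics/{n}1.png',f['img'][...,::-1])
    if n=='top':im=f['img'][130:290,90:300]
    else: im2=f['img'][120:280,150:360]
cv2.imwrite('pics/p1.png',cv2.resize(np.hstack([im,im2]),None,fx=1.9,fy=1.9,interpolation=2)[...,::-1])
E
```

```text
[0.46819845 0.16643719 0.0173961 ] [-3.13937252e+00  2.26579743e-03 -1.69939521e+00] [0.07151606 6.07312943 5.20957678]
```

View pics/p1.png

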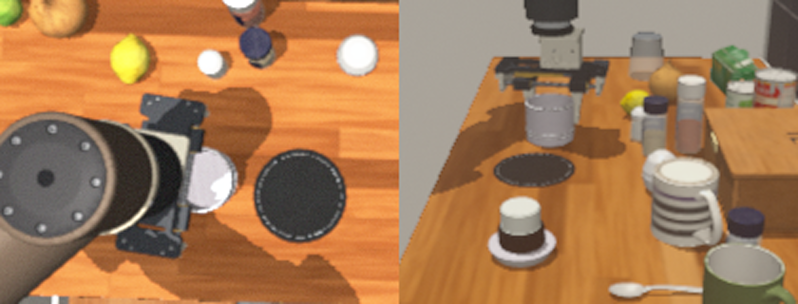

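The top half of the picture shows the tin's right edge at u≈215, so its centre is about y=0.123, 41–43 mm ahead of the TCP. It is upright in both views and on track. I'll push the rest of the way.

>>> jog_arm(deltas=[[[0.25, 0, 0, 0], [0.55, 0, 0, 0], [0.85, 0, 0, 0], [1.15, 0, 0, 0], [1.45, 0.01, 0, 0], [1.75, 0.02, 0, 0], [2.0, 0.03, 0, 0], [2.1, 0.03, 0, 0]]])

```text
t: 6.35
eef_pos: [0.4494, 0.041, 0.0169]
ee_rot: [-3.141, 0.001, -1.7]
force: [0.2, 6.4, 6.4]
width: 0.0598
gripper_force: 3.5
```

>>> jog_arm(deltas=[[[0, 0, 0, 0], [-0.3, 0, 0, 0], [-0.7, 0, 0, 0], [-0.8, 0, -0.8, 0], [-0.8, 0, -1.8, 0], [-0.8, 0, -2.6, 0], [-0.8, 0, -3.2, 0], [-0.8, 0, -3.2, 0]]], grip=87)

```text
t: 7.35
eef_pos: [0.4561, 0.09, 0.211]
ee_rot: [-3.138, 0.002, -1.699]
force: [0.1, 0.3, -0.4]
width: 0.0871
gripper_force: 0.0
```

>>> jog_arm(deltas=[[[0.8, -0.08, 0, 0], [1.6, -0.16, 0, 0], [2.4, -0.25, 0, 0], [3.2, -0.33, 0, 0], [4.0, -0.41, 0, 0], [4.8, -0.49, 0, 0], [5.4, -0.55, 0, 0], [5.62, -0.575, 0, 0]]])

```text
t: 8.35
eef_pos: [0.4451, -0.2511, 0.2067]
ee_rot: [3.138, 0.0, -1.702]
force: [-0.1, -0.4, 0.6]
width: 0.0873
gripper_force: 0.0
```

```bash
python3 - <<'E'
from meas import *
from station import arm
s=arm.get_state();print(s['eef_pos'],s['ee_rot'])
f=grab_frame('top');w=grab_frame('wrist')
print('tin',circ(f,(248,232),17,.07,4))
print(w['vfov'],w['cx'],w['cy'],w['xyz'],w['rotation'])
np.save('w.npy',w['img'])
cv2.imwrite('pics/p2.png',np.hstack([cv2.resize(f['img'][200:265,215:280],(384,384),interpolation=2),w['img'][:,50:460]])[...,::-1])
E
```

```text
[ 0.44514855 -0.25111544  0.20673927] [ 3.13792206e+00  2.22332157e-04 -1.70178366e+00]Traceback (most recent call last):
  File "<stdin>", line 5, in <module>
  File "meas.py", line 14, in circ
    rad=np.sqrt(x[2]+x[:2]@x[:2]);e=np.abs(np.hypot(*(P-x[:2]).T)-rad);P=P[e<=max(.5,np.percentile(e,90))]
                                                                                     ~~~~~~~~~~~~~^^^^^^
    return _quantile_unchecked(
        a, q, axis, out, overwrite_input, method, keepdims, weights)
    return _ureduce(a,
                    func=_quantile_ureduce_func,
    ...<5 lines>...
                    overwrite_input=overwrite_input,
                    method=method)
    r = func(a, **kwargs)
    result = _quantile(arr,
                       quantiles=q,
    ...<2 lines>...
                       out=out,
                       weights=wgt)
    slices_having_nans = np.isnan(arr[-1, ...])
                                  ~~~^^^^^^^^^
IndexError: index -1 is out of bounds for axis 0 with size 0
```

```bash
python3 - <<'E'
from meas import *
f=grab_frame('top');w=grab_frame('wrist')
fl=192/np.tan(np.radians(w['vfov']/2));print(w['vfov'],w['cx'],w['cy'],fl,w['xyz'],w['rotation'])
np.save('w.npy',w['img']);np.save('t2.npy',f['img'])
cv2.imwrite('pics/p2.png',np.hstack([cv2.resize(f['img'][200:264,216:280],(384,384),interpolation=2),w['img'][:,50:460]])[...,::-1])
E
```

```text
65.70646984690485 256.35439995371 191.57838831387596 297.3186396354542 [ 0.43451629 -0.329168    0.36477368] [ 2.84103471 -0.00349752  3.01146879]
```

View pics/p2.png

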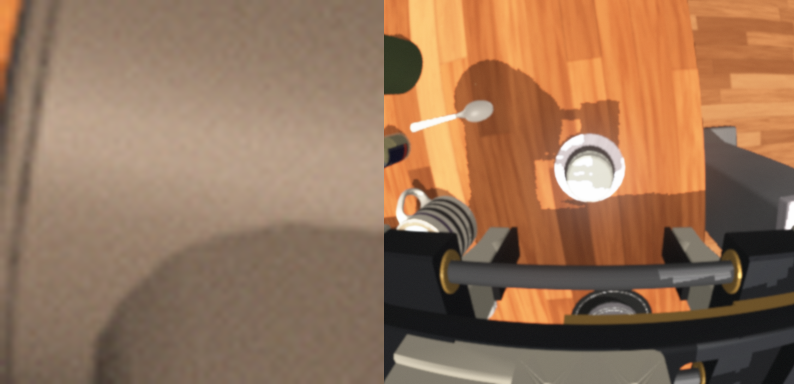

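The arm hides the tin in the top view. The wrist view shows the sieve flange at about wrist pixel (256,168), and the spoon and mug well clear. I'll measure the sieve from this view, then move over the tin for the same wrist view.

```bash
cat >> h.py <<'E'
def castw(w,u,v,z):
    fl=192/np.tan(np.radians(w['vfov']/2));d=np.array([u-w['cx'],v-w['cy']]);r=np.hypot(*d);t=r/fl
    ray=R.from_euler('xyz',w['rotation']).as_matrix()@np.array([*(np.sin(t)*d/r),np.cos(t)])
    p=np.array(w['xyz']);return p+ray*(z-p[2])/ray[2]
def fitw(w,cont,z):  # contour -> world circle
    P=np.array([castw(w,u,v,z)[:2] for u,v in cont.reshape(-1,2)])
    for _ in range(10):
        x=np.linalg.lstsq(np.c_[2*P,np.ones(len(P))],(P**2).sum(1),rcond=None)[0];r=np.sqrt(x[2]+x[:2]@x[:2])
        e=np.abs(np.hypot(*(P-x[:2]).T)-r);P=P[e<=max(.0015,np.percentile(e,92))]
    return x[:2],r,len(P)
E
python3 - <<'E'
from h import *
from station import grab_frame,arm
w=grab_frame('wrist');im=w['img'];s=arm.get_state();print(s['eef_pos'],s['ee_rot'])
hsv=cv2.cvtColor(im,cv2.COLOR_RGB2HSV)
m=(hsv[...,1]<80).astype(np.uint8);k=np.zeros_like(m);k[120:215,205:305]=m[120:215,205:305]
c=max(cv2.findContours(k,0,1)[0],key=cv2.contourArea);print(cv2.boundingRect(c),len(c))
print('flange',fitw(w,c,.015))
E
```

```text
[ 0.44595356 -0.2492508   0.20804827] [ 3.14056037e+00  2.67081451e-04 -1.69914998e+00]
(220, 133, 72, 69) 197
flange (array([ 0.44510294, -0.25067845]), np.float64(0.04251804121878381), 197)
```

>>> jog_arm(deltas=[[[-0.7, 0.09, 0, 0], [-1.5, 0.19, 0, 0], [-2.3, 0.29, -0.3, 0], [-3.0, 0.4, -0.6, 0], [-3.6, 0.47, -0.8, 0], [-4.0, 0.52, -0.8, 0], [-4.1, 0.53, -0.8, 0], [-4.1, 0.53, -0.8, 0]]])

```text
t: 9.6
eef_pos: [0.4459, -0.0017, 0.2565]
ee_rot: [3.141, -0.0, -1.698]
force: [-0.5, -1.2, -0.2]
width: 0.087
gripper_force: 0.0
```

```bash
python3 - <<'E'
from h import *
from station import grab_frame,arm
w=grab_frame('wrist');im=w['img'];s=arm.get_state();print(s['eef_pos'],s['ee_rot'],s['t'])
np.save('w.npy',w['img']);import pickle;pickle.dump(w,open('w.pkl','wb'))
cv2.imwrite('pics/p3.png',im[...,::-1])
E
```

```text
[ 0.44585543 -0.00216399  0.25641227] [ 3.14127265e+00 -1.95113029e-04 -1.69878863e+00] 9.65
```

View pics/p3.png

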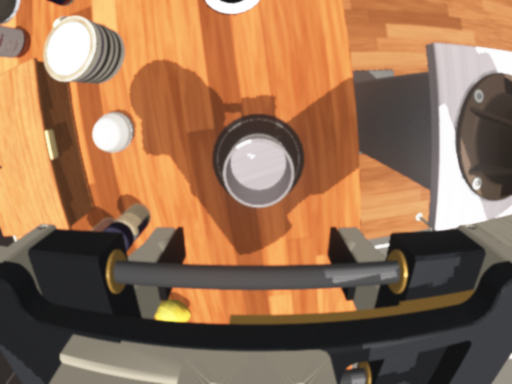

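The rim of the tin is at about (260,171), inside the mat disc centred at about (258,158).

```bash
python3 - <<'E'
from h import *
import pickle
w=pickle.load(open('w.pkl','rb'));im=w['img'];hsv=cv2.cvtColor(im,cv2.COLOR_RGB2HSV)
roi=np.zeros(im.shape[:2],np.uint8);roi[105:216,205:312]=1
for vt in(90,110,130):
    m=((hsv[...,1]<80)&(hsv[...,2]>vt)).astype(np.uint8)*roi
    n,l,st,_=cv2.connectedComponentsWithStats(m);i=1+st[1:,4].argmax();k=(l==i).astype(np.uint8)
    c=max(cv2.findContours(k,0,1)[0],key=cv2.contourArea);print(vt,cv2.boundingRect(c))
    h=cv2.convexHull(c);print('rim',fitw(w,h,.07))
m=((hsv[...,1]<110)&roi.astype(bool)).astype(np.uint8)
c=max(cv2.findContours(m,0,1)[0],key=cv2.contourArea);c=c[c[:,0,1]<160];print('mat',fitw(w,c,0))
E
```

```text
90 (222, 133, 74, 75)
rim (array([ 4.42599230e-01, -1.42482201e-04]), np.float64(0.04507284315870451), 30)
110 (222, 134, 73, 74)
rim (array([0.44266824, 0.0022418 ]), np.float64(0.04319324017599635), 27)
130 (223, 134, 71, 74)
rim (array([0.44267292, 0.00251322]), np.float64(0.04283988002160506), 25)
mat (array([4.42314925e-01, 2.69492873e-04]), np.float64(0.06342685923145572), 126)
```

>>> jog_arm(deltas=[[[0.8, -0.11, 0.2, 0], [1.6, -0.21, 0.4, 0], [2.4, -0.32, 0.8, 0], [3.2, -0.42, 1.0, 0], [3.8, -0.5, 1.3, 0], [4.1, -0.545, 1.8, 0], [4.107, -0.545, 2.5, 0], [4.107, -0.545, 2.9, 0]]])

```text
t: 10.65
eef_pos: [0.445, -0.2519, 0.0803]
ee_rot: [3.139, 0.0, -1.702]
force: [-1.0, 0.7, 0.4]
width: 0.087
gripper_force: 0.0
```

>>> jog_arm(deltas=[[[0, 0, 0.4, 0], [0, 0, 0.4, 0], [0, 0, 0.4, 0]]])

```text
t: 11.02
eef_pos: [0.4472, -0.2513, 0.0592]
ee_rot: [-3.141, -0.0, -1.7]
force: [-0.2, -0.1, 0.7]
width: 0.0868
gripper_force: 0.0
```

```bash
python3 - <<'E'
from station import arm
s=arm.get_state();print(s['eef_pos'],s['ee_rot'],s['t'],s['force'])
E
```

```text
[ 0.44715067 -0.25134936  0.05923309] [-3.14111998e+00 -2.99173503e-04 -1.70007255e+00] 11.025 [-0.17448239 -0.06559262  0.73030825]
```

>>> jog_arm(deltas=[[[0, 0, 0.3, 0], [0, 0, 0.55, 0], [0, 0, 0.66, 0], [0, 0, 0.67, 0], [0, 0, 0.67, 0]]])

```text
t: 11.65
eef_pos: [0.4472, -0.2508, 0.0187]
ee_rot: [-3.141, -0.0, -1.699]
force: [-0.4, 0.2, -0.1]
width: 0.0872
gripper_force: 0.0
```

>>> jog_arm(deltas=[[[0, 0, 0, 0], [0, 0, 0, 0], [0, 0, 0, 0], [0, 0, 0, 0], [0, 0, 0, 0], [0, 0, 0, 0]]], grip=50, squeeze=25)

```text
t: 12.4
eef_pos: [0.4469, -0.2508, 0.0185]
ee_rot: [-3.141, 0.0, -1.7]
force: [-0.6, -0.2, 2.9]
width: 0.0562
gripper_force: 25.0
```

```bash
python3 - <<'E'
from station import arm
s=arm.get_state();print(s['eef_pos'],s['ee_rot'],s['t'],s['force'],s['width'],s['gripper_force'])
E
```

```text
[ 0.44692956 -0.25076311  0.01847342] [-3.14148345e+00  3.60351954e-06 -1.69966817e+00] 12.4 [-0.61099484 -0.17141061  2.85849224] 0.05615686810104412 25.000465214252472
```

>>> jog_arm(deltas=[[[0, 0, -0.15, 0], [0, 0, -0.4, 0], [0, 0, -0.75, 0], [0, 0, -1.1, 0], [0, 0, -1.45, 0], [0, 0, -1.75, 0], [0, 0, -1.9, 0], [0, 0, -1.9, 0]]])

```text
t: 13.4
eef_pos: [0.4472, -0.2508, 0.1332]
ee_rot: [-3.14, 0.0, -1.7]
force: [0.1, -0.4, -1.5]
width: 0.0563
gripper_force: 25.0
```

>>> jog_arm(deltas=[[[-0.15, 0.02, 0, 0], [-0.45, 0.06, 0, 0], [-0.85, 0.12, 0, 0], [-1.25, 0.17, 0, 0], [-1.65, 0.23, 0, 0], [-2.05, 0.29, 0, 0], [-2.45, 0.34, 0, 0], [-2.85, 0.4, 0, 0]]])

```text
t: 14.4
eef_pos: [0.4444, -0.077, 0.1316]
ee_rot: [3.14, -0.0, -1.7]
force: [0.9, 0.4, -1.6]
width: 0.0564
gripper_force: 25.0
```

>>> jog_arm(deltas=[[[-0.4, 0.055, 0, 0], [-0.75, 0.1, 0, 0], [-1.05, 0.145, 0, 0], [-1.25, 0.175, 0, 0], [-1.33, 0.183, 0, 0], [-1.33, 0.183, 0, 0], [-1.33, 0.183, 0, 0], [-1.33, 0.183, 0, 0]]])

```text
t: 15.4
eef_pos: [0.4444, 0.0021, 0.1323]
ee_rot: [3.141, -0.0, -1.7]
force: [0.2, 0.4, -1.8]
width: 0.0568
gripper_force: 25.0
```

```bash
python3 - <<'E'
from h import *
from station import arm,grab_frame
s=arm.get_state();print(s['eef_pos'],s['ee_rot'],s['t'],s['force'],s['width'],s['gripper_force'])
f=grab_frame('side');w=grab_frame('wrist')
import pickle;pickle.dump((f,w),open('fw.pkl','wb'))
cv2.imwrite('pics/p4.png',np.hstack([cv2.resize(f['img'][110:240,160:290],(390,390),interpolation=2),w['img'][0:384,70:460][:390]][:1]+[cv2.resize(w['img'][:,70:460],(390,390))])[...,::-1])
E
```

```text
[0.44437039 0.00205284 0.13231189] [ 3.14145308e+00 -3.83527079e-05 -1.70042142e+00] 15.4 [ 0.24109525  0.4433343  -1.76198478] 0.05677020683097752 24.999804496765137
```

View pics/p4.png

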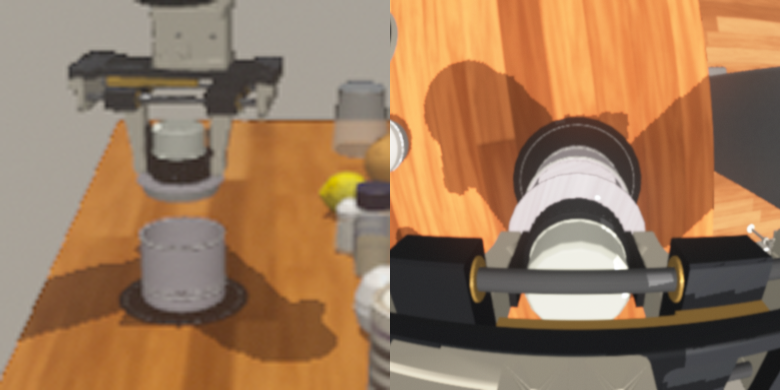

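The cap is still on and the collar is firmly gripped, with the sieve top hanging level over the tin. In the side view the flange centre is at about u=180 and the tin at u=184 in crop pixels. I'll compare that with the projections.

```bash
python3 - <<'E'
from h import *
import pickle
f,w=pickle.load(open('fw.pkl','rb'))
for p in[(.4444,.002,.128),(.4444,.0022,.07),(.4444,.0022,.03)]:print(proj(f,p))
g=cv2.cvtColor(f['img'],cv2.COLOR_RGB2GRAY).astype(int);h=cv2.cvtColor(f['img'],cv2.COLOR_RGB2HSV)[...,1].astype(int)
for v in(170,171,172,173,188,190,193,196,199):
    print(v,'S',h[v,200:242].tolist())
E
```

```text
(np.float64(219.22122334126786), np.float64(169.38850171907035))
(np.float64(219.78966880833195), np.float64(187.83943014499377))
(np.float64(220.1654325096847), np.float64(200.1624112093236))
170 S [163, 164, 165, 167, 165, 113, 28, 14, 14, 12, 14, 16, 25, 33, 58, 66, 75, 70, 67, 75, 59, 54, 73, 63, 49, 41, 37, 19, 16, 13, 14, 14, 16, 47, 119, 173, 172, 174, 173, 173, 177, 175]
171 S [165, 166, 165, 163, 166, 154, 92, 34, 12, 12, 14, 12, 14, 15, 19, 19, 22, 22, 22, 23, 24, 22, 24, 22, 20, 19, 15, 12, 12, 12, 16, 16, 38, 110, 165, 175, 173, 176, 173, 175, 174, 173]
172 S [163, 166, 168, 166, 166, 165, 160, 103, 14, 13, 12, 12, 12, 12, 12, 12, 13, 13, 10, 12, 14, 14, 14, 14, 14, 12, 12, 14, 14, 14, 17, 22, 78, 151, 174, 173, 173, 172, 174, 173, 174, 178]
173 S [165, 168, 167, 165, 167, 166, 166, 143, 57, 17, 16, 13, 14, 14, 14, 12, 12, 12, 12, 14, 14, 12, 14, 12, 14, 12, 14, 15, 20, 22, 25, 44, 113, 167, 174, 173, 175, 177, 174, 174, 177, 178]
188 S [171, 171, 167, 171, 174, 172, 80, 17, 22, 17, 18, 18, 17, 15, 17, 15, 14, 14, 14, 14, 16, 16, 14, 14, 16, 14, 14, 16, 17, 19, 15, 18, 18, 20, 62, 162, 177, 177, 178, 180, 180, 180]
190 S [177, 178, 177, 177, 176, 174, 137, 42, 19, 17, 17, 15, 15, 15, 15, 14, 16, 14, 16, 14, 14, 14, 12, 14, 14, 12, 16, 17, 15, 16, 16, 18, 17, 19, 68, 156, 179, 180, 179, 177, 181, 179]
193 S [176, 176, 179, 179, 176, 167, 110, 41, 18, 16, 17, 15, 16, 17, 17, 17, 17, 18, 16, 16, 16, 17, 15, 18, 20, 16, 17, 16, 15, 17, 17, 15, 18, 21, 41, 121, 173, 179, 177, 181, 179, 183]
196 S [178, 178, 176, 176, 175, 160, 130, 53, 16, 16, 19, 15, 16, 14, 14, 12, 14, 16, 14, 14, 14, 14, 14, 14, 16, 14, 16, 15, 17, 15, 17, 19, 18, 23, 48, 120, 161, 163, 163, 167, 176, 179]
199 S [159, 163, 161, 162, 164, 165, 136, 58, 18, 16, 17, 15, 17, 16, 16, 14, 14, 16, 16, 14, 14, 16, 14, 16, 14, 14, 14, 18, 17, 17, 17, 18, 18, 21, 44, 123, 168, 173, 165, 171, 173, 169]
```

X agrees within about 0.5 mm. Lowering now.

>>> jog_arm(deltas=[[[0, 0, 0.15, 0], [0, 0, 0.35, 0], [0, 0, 0.5, 0], [0, 0, 0.6, 0], [0, 0, 0.66, 0], [0, 0, 0.72, 0], [0, 0, 0.76, 0], [0, 0, 0.78, 0]]])

```text
t: 16.5
eef_pos: [0.4445, 0.0025, 0.0855]
ee_rot: [-3.141, 0.0, -1.7]
force: [-0.5, 0.1, -1.6]
width: 0.0566
gripper_force: 25.0
```

>>> jog_arm(deltas=[[[0, 0, 0.02, 0], [0, 0, 0.04, 0], [0, 0, 0.06, 0], [0, 0, 0.08, 0], [0, 0, 0.1, 0], [0, 0, 0.11, 0], [0, 0, 0.11, 0]]])

```text
t: 17.38
eef_pos: [0.4444, 0.0024, 0.0789]
ee_rot: [3.141, -0.0, -1.7]
force: [-0.2, 0.9, -1.6]
width: 0.0565
gripper_force: 25.0
```

```bash
python3 - <<'E'
from station import arm
s=arm.get_state();print(s['eef_pos'],s['ee_rot'],s['t'],s['force'],s['moment'],s['width'])
E
```

```text
[0.4444163  0.00242306 0.07892064] [ 3.14148209e+00 -9.05001508e-05 -1.69968002e+00] 17.375 [-0.16862369  0.9060654  -1.63171651] [0.06504142 0.07856868 0.03102877] 0.05645282625051006
```

No contact force on the way in, so the plug is inside the mouth. I'll go the last 2–3 mm slowly.

>>> jog_arm(deltas=[[[0, 0, 0.01, 0], [0, 0, 0.02, 0], [0, 0, 0.03, 0], [0, 0, 0.04, 0], [0, 0, 0.04, 0], [0, 0, 0.04, 0]]])

```text
t: 18.12
eef_pos: [0.4445, 0.0024, 0.0766]
ee_rot: [3.142, -0.0, -1.7]
force: [0.8, -0.5, -1.2]
width: 0.0565
gripper_force: 25.0
```

>>> jog_arm(deltas=[[[0, 0, 0.005, 0], [0, 0, 0.01, 0], [0, 0, 0.015, 0], [0, 0, 0.015, 0], [0, 0, 0.015, 0]]])

```text
t: 18.75
eef_pos: [0.4445, 0.0025, 0.0764]
ee_rot: [-3.141, 0.0, -1.699]
force: [-4.5, 1.3, 10.7]
width: 0.0568
gripper_force: 25.0
```

>>> jog_arm(deltas=[[[0, 0, 0, 0], [0, 0, 0, 0], [0, 0, 0, 0], [0, 0, -0.04, 0], [0, 0, -0.2, 0], [0, 0, -0.4, 0], [0, 0, -0.48, 0], [0, 0, -0.48, 0]]], grip=80)

```text
t: 19.75
eef_pos: [0.4448, 0.0026, 0.1051]
ee_rot: [-3.14, 0.001, -1.7]
force: [-0.3, 0.1, 0.3]
width: 0.0796
gripper_force: 0.0
```

```bash
python3 - <<'E'
from h import *
from station import arm,grab_frame
s=arm.get_state();print(s['eef_pos'],s['ee_rot'],s['t'],s['force'],s['width'])
f=grab_frame('side');w=grab_frame('wrist')
cv2.imwrite('pics/p5.png',np.hstack([cv2.resize(f['img'][130:230,170:270],(390,390),interpolation=2),cv2.resize(w['img'][:,70:460],(390,390))])[...,::-1])
E
```

```text
[0.4447596  0.00260289 0.10508294] [-3.14041944e+00  8.07202936e-04 -1.69973599e+00] 19.75 [-0.28468912  0.08871161  0.31757059] 0.07960024558664568
```

View pics/p5.png

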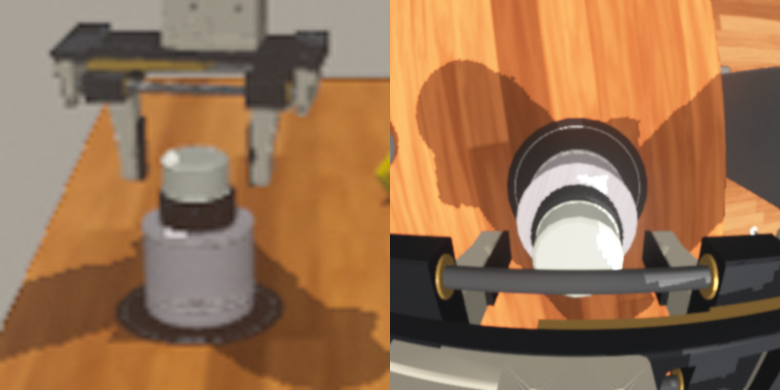

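The flange sits flat on the rim, with the tin upright on the mat, the cap on, and the fingers either side of the cap. I'll grip the cap gently and lift.

>>> jog_arm(deltas=[[[0, 0, 0, 0], [0, 0, 0, 0], [0, 0, 0, 0], [0, 0, 0, 0], [0, 0, 0, 0], [0, 0, 0, 0]]], grip=42, squeeze=8)

```text
t: 20.6
eef_pos: [0.4444, 0.0024, 0.1044]
ee_rot: [3.142, -0.0, -1.7]
force: [-0.2, -1.3, 0.2]
width: 0.0502
gripper_force: 8.0
```

>>> jog_arm(deltas=[[[0, 0, -0.04, 0], [0, 0, -0.12, 0], [0, 0, -0.24, 0], [0, 0, -0.4, 0], [0, 0, -0.65, 0], [0, 0, -0.95, 0], [0, 0, -1.2, 0], [0, 0, -1.35, 0]]])

```text
t: 21.6
eef_pos: [0.4448, 0.0026, 0.1868]
ee_rot: [-3.14, 0.001, -1.7]
force: [-0.8, 0.4, 0.4]
width: 0.0505
gripper_force: 8.0
```

>>> jog_arm(deltas=[[[0, 0, -0.05, 0], [0, 0, -0.05, 0], [0, 0, -0.05, 0], [0, 0, -0.05, 0]]])

```text
t: 22.1
eef_pos: [0.4442, 0.0024, 0.188]
ee_rot: [3.141, -0.0, -1.7]
force: [0.8, 0.2, -0.8]
width: 0.0501
gripper_force: 8.0
```

```bash
python3 - <<'E'
from h import *
from station import arm,grab_frame
s=arm.get_state();print(s['eef_pos'],s['t'],s['force'],s['width'],s['gripper_force'])
f=grab_frame('side');w=grab_frame('wrist')
cv2.imwrite('pics/p6.png',np.hstack([cv2.resize(f['img'][110:230,160:280],(390,390),interpolation=2),cv2.resize(w['img'][:,70:460],(390,390))])[...,::-1])
E
```

```text
[0.44423778 0.0023738  0.18804304] 22.1 [ 0.83803565  0.17144381 -0.82299724] 0.050133362939901414 7.999932621605694
```

View pics/p6.png

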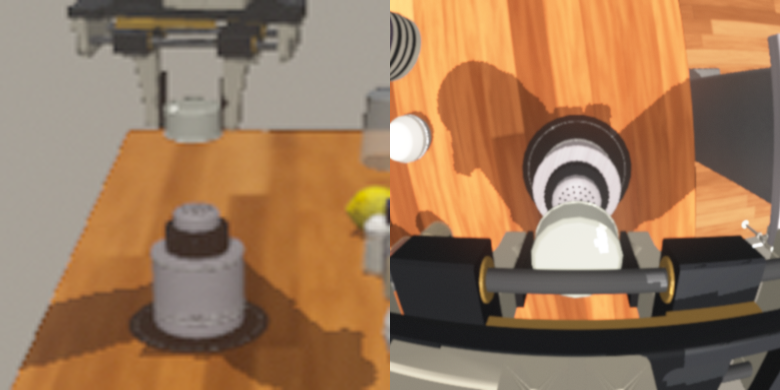

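The cap is held about 83 mm above where it sat. The sieve top is seated with its spigot exposed, and the tin is upright and centred on the mat.

```bash
python3 -c "
from station import arm
print(arm.job_done())"
```

```text
the job is handed in; nothing more can be done
None
```

The job is handed in, result not shown: the tin is on the mat (about 2 mm off centre), the sieve top is seated flat on the rim, and the cap is held about 83 mm above where it sat.

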